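# Close a tin with the lidding press

## Task

The tin in the white press has its blue cap standing proud. Crank the black grip clockwise (seen from above) until the press has pushed the cap fully home and still bears on it, then push the red locking lever down flat and leave the press like that. Do not crush the tin by overtightening, and leave the other things on the worktop alone.

Things in the scene. Friction and masses are not known exactly. Their poses are not given: they have to be found in the camera images.
- press: white bench-top screw press, fixed to the worktop: base plate 170 mm deep (x) and 250 mm wide (y), two steel columns 170 mm apart, a white cross-beam along y with its top at 174 mm. Origin: centre of the underside of its base; x points from its front to its back, z up.
- press_crank (a joint): angle of the crank on top of the press, rad; it turns at a fixed height about the upright axis through the press origin and grows clockwise seen from above, lowering the pad 20 mm a turn (starts 3 to 6, cap home near 12.3, tin crushed near 14). It takes about 2 N at the grip, 4 N while the cap slides, and more once it is home (8 N is plenty); let go, it springs back a little and holds.
- crank_grip (a point): middle of the crank's black grip, an upright paddle fixed (not swivelling) on the arm: 42 mm long along the arm, 16 mm thick across it, 197 to 235 mm above the worktop; this point is 75 mm from the crank axis, 219 mm above the worktop. x points outward along the arm, z up. The steel arm below is 22 mm wide, its top at 197 mm.
- press_pad: round white pressing pad, 72 mm across, sprung (40 N per mm) under a steel crossbar that travels on the columns; origin: centre of its underside (116 mm above the worktop when the crank reads 0). The crossbar's threaded rod, 16 mm thick, stands up through the crank hub to at most 240 mm above the worktop and sinks with the pad.
- tin: loose round food tin, 75 mm across, 58 mm high, standing in a shallow grey ring on the press base under the plate; origin: centre of its underside (16 mm above the worktop), z up.
- tin_cap (a joint): how far the blue cap has been pushed onto the tin, m: 0 standing 8 mm proud, 0.008 fully home. It is tight: it takes about 40 N, and stays where it is left.
- cap_top (a point): centre of the top face of the blue cap (81 mm across): 86 mm above the worktop when proud, 78 mm when home.
- press_lock (a joint): red locking lever at the left (+y) end of the beam, rad: starts 0 to 0.2 (0 = raised, slanting up 1 rad above level), grows as it is pushed down, 1.0 = flat, its stop. It swings about a level axis along the press's x at press y = +122 mm, 176 mm above the worktop, and stays where it is left (about 2 N at its ball).
- lock_ball (a point): centre of the red ball (26 mm across) at the end of the locking lever, 78 mm from its pivot; when the lever is flat it lies at press x 0, y +200 mm, 176 mm above the worktop.
- tin_tuna: bystander: low round tin, 86 mm across, 40 mm high, in the wooden tray on the right; origin at its underside.
- spice_jar: bystander: spice jar with a red lid, 45 mm across, 109 mm high, in the wooden tray; origin at its underside.
- mug: bystander: dark mug, 92 mm across, 94 mm high, behind the press; origin at its underside.
- beaker: bystander: pale beaker with green lid and foot, 70 mm across, 144 mm high, behind the press; origin at its underside.
- soap: bystander: white soap dispenser with a purple pump, 170 mm high, at the back on the left; origin at its underside.
Mind the look-alikes: they are no part of the job. Leave any pink look-alike of the tin alone.

How it is judged (in metres and radians):
On the way, in this order (a step that is already met when the one before it is completed fails the run):
1. the cap has been pressed fully home and the plate bears on it (value of joint tin_cap above 0.0068 m and contact force between press_pad and tin above 5 N), for 0.1 s.
2. the red locking lever has been pushed down flat (value of joint press_lock above 0.88 rad), for 0.2 s.
At the end, for the whole second after the job is handed in: The cap is fully home on the tin (pushed at least 6.8 of its 8 mm), the plate bears on it with more than 5 N, the red lever is down flat (at least 0.88 of 1.0 rad), and the tin stands upright (within 0.06 rad) and still in the middle of the press (within 12 mm) (all of step 1 and value of joint press_lock above 0.88 rad and horizontal distance between tin and press below 0.012 m and angle between tin's own z axis and vertical below 0.06 rad and linear speed of tin below 0.02 m/s); the robot touches nothing.
It fails at once if the tin is crushed: the plate presses on it with more than 250 N (contact force between press_pad and tin above 250 N).
It fails at once if a bystander is moved more than 25 mm or tipped (distance of any of tin_tuna, spice_jar, mug, beaker, soap from where it was at the start of the episode above 0.025 m or angle between any of spice_jar, mug, beaker, soap's own z axis and vertical above 0.5 rad).
It also fails if it takes over 72 s, if anything falls off the work surface, if the arm or the gripper's body presses on something with over 40 N, if the wrist force passes 120 N, or if a joint passes its speed limit or range.

## Robot

A 7-joint arm with a two-finger parallel gripper is mounted at the origin on a cart in front of the work surface, level with it; the furniture and walls round the work are solid. World frame = base frame: x ahead of the robot, y to its left, z up, the work surface at z = 0. Lengths are in mm, angles in rad, forces in N, time in s.
With the tool pointing down it reaches from about 400 to 875 mm from the base axis. Payload 4.4 kg.
Tool frame: the origin (TCP) lies on the centre line of the jaws, within the pads' length; the fingertips stand 14 mm ahead of it and the grasp point (between the pads) lies 5 mm behind it (tips_ahead is the distance from the TCP to the fingertips, in mm); z points along the fingers, y is the line along which they close (so a half turn about z gives the same grasp; the last joint's range is limited). The gripper opens to 85 mm and grips with 20 to 120 N. Pads are 22 mm wide; open, the fingers measure 114 mm over their backs; the gripper's body (76 mm by 85 mm) begins 54 mm behind the grasp point. The pads swing forward as they close: fully open they stand 13 mm farther back than shut.
Start: joints at [1.109, 0.628, 0.038, 1.517, -0.027, 0.996, -0.02], TCP at [250.633, -599.751, 245.313] pointing down, gripper open.
Joint ranges: [-3.06, 3.06], [-0.37, 2.12], [-1.25, 1.32], [0.18, 2.47], [-1.1, 4.24], [0.23, 1.98], [-2.94, 2.94]. Speed limits (rad/s): [2.57, 2.57, 3.14, 3.14, 3.14, 3.14, 3.14].

## Interface

Orientations are given as [roll, pitch, yaw] about the fixed x, y, z axes, in that order (R = Rz(yaw) Ry(pitch) Rx(roll)).
In Python, from cell import * gives the robot as it stands.
- The arm moves only by the tool move_arm, never from a script. Its argument "rows" is text: rows parted by semicolons, each of 7 numbers parted by spaces: the shift along the tool's x, y, z scaled (see below), then the turn, a rotation vector about the tool's x, y, z scaled (see below), then the closure, from -1 (fully open) to 1 (shut). A call has 1 to 12 rows; each row is the pose to reach, as a shift and turn from the pose commanded when the call began, along the tool's axes at that moment; what a row does not reach only later rows make up. The controller multiplies each number of a shift by 0.3 m and each number of a turn by pi/2 rad. A row lasts 1/12 s, in which the tool goes at most 41.7 mm and 7.16 degrees, less where a joint would pass 70% of its speed; a pose out of reach is approached as far as the arm can. A call with a number of a shift or a turn outside -1 to 1 is refused whole. A call with a gripper value outside its range is refused whole. The fingers move at their own pace and stop on an object; the grip force is fixed at half the most. Time passes only in rows, so rows that repeat a pose let the fingers close. It gives the time, the measured TCP pose, the force, the opening and the grip force at its end, in the units of the state.
- read_state(): the state, without advancing time (a new reading comes with each control period).
- get_image(name): name is "side" or "top"; returns a dict with "img" (384x512x3 uint8, red, green, blue), "vfov" (degrees; the focal length in pixels is half the picture's height over the tangent of half this angle, whatever the lens; pixels are square), "cx", "cy" (the principal point, pixels), "k1" (the pictures are not rectified: a ray, as slopes to the right and down, at radius r is drawn at 1 + k1 r^2 times it, then the intrinsics apply), "extrinsics" (4x4, takes a point from camera to world coordinates). Camera axes: x right, y up, looking along -z (the intrinsics and any distortion apply to the point x, -y, -z); pixel columns grow to the right and rows downward; lengths in mm; the calibration is good to about 2 mm. A picture is of the moment at which its call begins. There is no depth.
- finish_job(): hands the job in; it is judged then, once.
The state is a dict: "clock": time; "qpos": joint angles; "qd": joint speeds; "tau": joint torques, N m; "eef_pos": TCP position; "tool_rot": TCP orientation; "force": force on the tool from outside, world axes, zero at the start; "torque": the same for the moment, N m; "width": finger opening in mm; "gripper_force": force on a finger pad.
Only numpy, scipy, OpenCV 4.12 (cv2) and the standard library are available. Lean on these libraries where they do the work, as an engineer would, in place of code of your own. Each camera call takes 0.05 s, during which the arm holds its last target. There are 200 camera calls.

## Working session

There is one attempt and no reset: what is moved stays moved. The work goes in short steps, Python scripts to look and compute and a tool call to move; the robot and the scene stay as the last step left them, time stands still between calls to the robot, and variables do not carry over. Pictures are saved under pics/ and viewed, at most 10 in all, crops included, and the job is handed in when it is done.

Besides the shell and the picture viewer there is one more tool, called by a JSON object that holds its "name" and its "arguments", one argument or row to a line. move_arm: Moves the arm, as the interface text tells. Its arguments: {"type":"object","properties":{"rows":{"type":"string"}},"required":["rows"]}

```bash
ls; mkdir -p pics; python3 - <<'E'
from cell import *
import cv2,numpy as np
s=read_state();print(s)
for n in("side","top"):
    d=get_image(n);cv2.imwrite(f"pics/{n}0.png",d["img"][:,:,::-1]);print(n,d["vfov"],d["cx"],d["cy"],d["k1"],np.round(d["extrinsics"],4).tolist())
E
```

```text
pics
{'clock': 0.0, 'qpos': array([ 1.10919605,  0.62938502,  0.03840486,  1.51838758, -0.02701292,
        0.99629229, -0.01998588]), 'qd': array([ 0.00013713,  0.00027944, -0.00010264,  0.00034733,  0.000372  ,
        0.0001477 , -0.00093275]), 'tau': array([ 1.25060167e-03, -5.63400543e+01,  1.22632999e+00, -1.93448961e+01,
        1.08497031e-02,  1.04764543e-02, -3.39230144e-05]), 'eef_pos': array([ 250.41911755, -599.16251033,  244.35691924]), 'tool_rot': array([-3.13963704e+00, -4.37942570e-06,  3.95836920e-01]), 'force': array([ 0.22466971, -0.14733769, -0.21209084]), 'torque': array([-0.02133273,  0.01721525,  0.02699679]), 'gripper_force': 0.0, 'width': 85.63879438997236}
side 50.575494601057734 258.05069148954476 194.2193787640232 -0.10762228491443548 [[-0.8389, 0.3567, -0.4112, 72.0779], [-0.5442, -0.5633, 0.6217, 715.2102], [-0.0099, 0.7453, 0.6667, 932.7531], [0.0, 0.0, 0.0, 1.0]]
top 51.7363715039181 247.28702060377853 183.7326210143023 -0.05665767294707524 [[-0.0174, 0.996, -0.088, 443.9727], [-0.9998, -0.0176, -0.0017, 8.5514], [-0.0033, 0.0879, 0.9961, 1549.7705], [0.0, 0.0, 0.0, 1.0]]
```

View pics/side0.png

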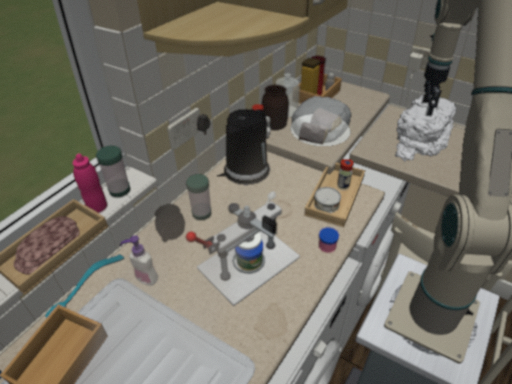

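View pics/top0.png

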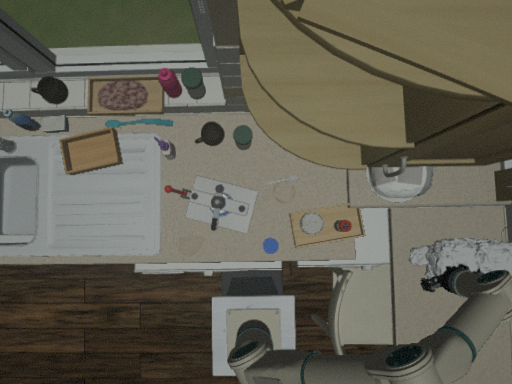

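The press is at about side (247,255) and top (220,203). The crank grip, lever and columns need a closer look. The pink look-alike with a blue cap stands alone at side (328,238) and top (270,245), and I will leave it alone.

```bash
python3 - <<'E'
import cv2,numpy as np
a=cv2.imread("pics/side0.png")[185:305,170:310];b=cv2.imread("pics/top0.png")[165:245,155:265]
a=cv2.resize(a,None,fx=5,fy=5,interpolation=cv2.INTER_CUBIC);b=cv2.resize(b,None,fx=7,fy=7,interpolation=cv2.INTER_CUBIC)
cv2.imwrite("pics/sc.png",a);cv2.imwrite("pics/tc.png",b)
E
```

```text
(no output)
```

View pics/sc.png

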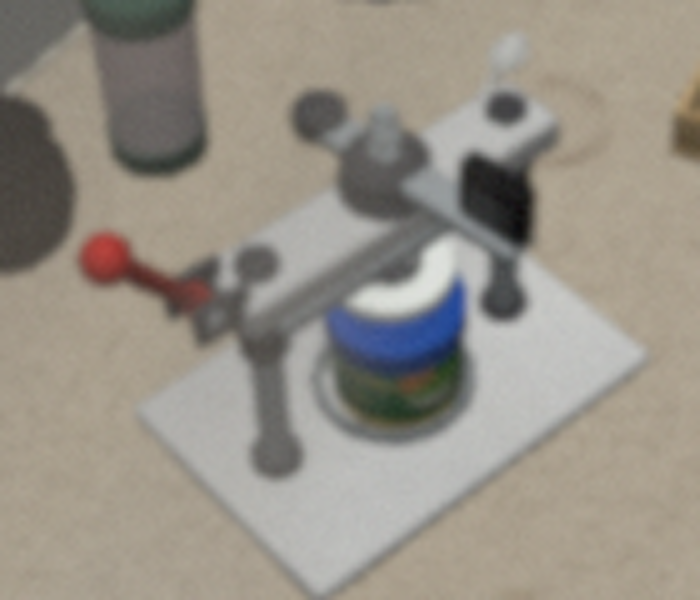

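View pics/tc.png

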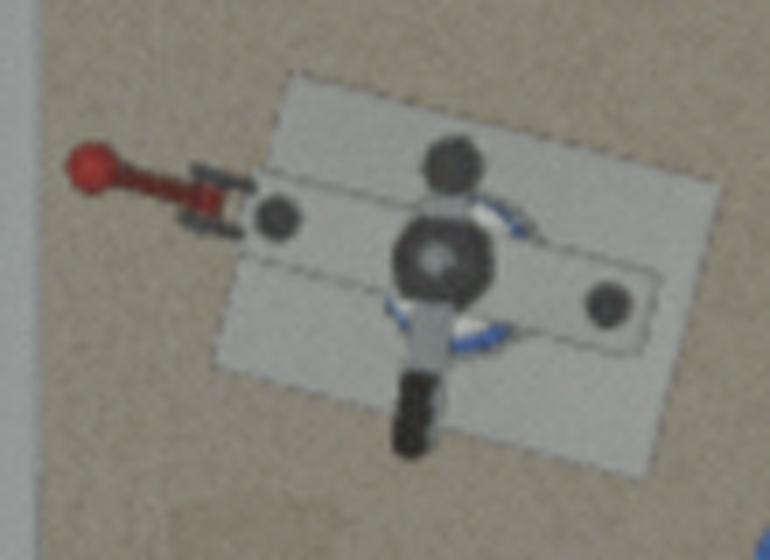

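```bash
cat > h.py <<'E'
from cell import *
import cv2,numpy as np
from scipy.optimize import least_squares
def proj(P,d):
    E=np.array(d["extrinsics"]);P=np.atleast_2d(P)
    c=(P-E[:3,3])@E[:3,:3];s=np.c_[c[:,0],-c[:,1]]/(-c[:,2:])
    s=s*(1+d["k1"]*(s**2).sum(1,keepdims=True));f=192/np.tan(np.radians(d["vfov"]/2))
    return s*f+[d["cx"],d["cy"]]
def tri(pa,pb,da,db):
    return least_squares(lambda p:np.r_[proj(p,da)[0]-pa,proj(p,db)[0]-pb],[550,80,150.])
E
python3 - <<'E'
from h import *
S=get_image("side");T=get_image("top")
t=lambda *p:np.array(p)/7+[155,165]-[.43,.43]
s=lambda *p:np.array(p)/5+[170,185]-[.4,.4]
def W(v,P):
    c,q=np.cos(v[2]),np.sin(v[2]);P=np.array(P,float);return P@np.array([[c,q,0],[-q,c,0],[0,0,1]])+[v[0],v[1],0]
def res(v):
    z=v[3]
    C=[[85,125,z],[85,-125,z],[-85,-125,z],[-85,125,z]]
    K=[[0,85,v[4]],[0,-85,v[4]]]
    a=proj(W(v,C+K),T)-np.array([t(295,72),t(720,185),t(645,478),t(215,368),t(277,217),t(608,305)])
    b=proj(W(v,[C[3],C[2],C[1]][:0]+[[-85,125,z],[-85,-125,z],[85,125,z]]),S)-np.array([s(320,598),s(648,355),s(135,412)])
    return np.r_[a.ravel(),b.ravel()]
r=least_squares(res,[550,80,-.25,10,180]);print(r.x,np.round(r.fun,1))
v=r.x
b=tri(t(92,167),s(105,258),T,S);print("ball",b.x,b.fun)
g=tri(t(413,412),s(492,175),T,S);print("grip top",g.x,g.fun)
R=tri(t(440,258),s(384,118),T,S);print("rod top",R.x,R.fun)
Rm=W([0,0,v[2]],np.eye(3)) 
for p in(b.x,g.x,R.x):print("local",(p-[v[0],v[1],0])@Rm.T)
E
```

```text
[ 5.04514957e+02  1.13461300e+02 -2.71055301e-01  1.23843536e+01
  1.82396294e+02] [-0.7 -0.4  0.5 -0.6  0.3  0.1 -0.7 -0.5  0.1 -0.1  0.3 -0.3  0.2  0.9
  1.4  0.1 -0.3 -0.3]
ball [549.26636783 275.85642625 242.8964953 ] [-0.18872526 -0.25323832  0.21708892  0.01989081]
grip top [432.34196104 126.08632068 232.68446806] [-0.37274689 -0.63708447  0.53705501  0.03336566]
rod top [504.95401564 112.98292834 222.93865057] [-0.29554639 -0.46914845  0.41622979  0.02978345]
local [ -0.36354172 168.44801437 242.8964953 ]
local [-72.91820764  -7.16013429 232.68446806]
local [  0.55111112  -0.34334881 222.93865057]
```

```bash
cat >> h.py <<'E'
C=np.array([504.5,113.5]);YAW=-.271
def need(x,y,z,yaw):
    s=read_state();p=s["eef_pos"];w=s["tool_rot"][2];d=np.array([x,y])-p[:2]
    t=(w-yaw+np.pi)%(2*np.pi)-np.pi
    u=np.array([d@[np.cos(w),np.sin(w)],d@[np.sin(w),-np.cos(w)],p[2]-z])/300
    print(np.round(u,3),"turnz",round(t/(np.pi/2),3),"| pos",np.round(p,1),np.round(s["tool_rot"],3),"q",np.round(s["qpos"],2))
def grip(phi,r=75):return C+r*np.array([np.cos(phi),np.sin(phi)])
E
python3 - <<'E'
from h import *
print(grip(2.969)); need(420,-420,320,1.5);need(480,-150,320,2.969)
E
```

```text
[430.61428822 126.38027931]
[ 0.752 -0.334 -0.251] turnz -0.703 | pos [ 250.5 -599.4  244.7] [-3.14  -0.     0.396] q [ 1.11  0.63  0.04  1.52 -0.03  1.   -0.02]
[ 1.283 -1.087 -0.251] turnz -1.638 | pos [ 250.5 -599.4  244.7] [-3.14  -0.     0.396] q [ 1.11  0.63  0.04  1.52 -0.03  1.   -0.02]
```

{"name": "move_arm", "arguments": {
  "rows": "0 0 -0.12 0 0 0 -1; 0.08 -0.03 -0.2 0 0 -0.07 -1; 0.16 -0.06 -0.25 0 0 -0.14 -1; 0.24 -0.1 -0.25 0 0 -0.21 -1; 0.32 -0.14 -0.25 0 0 -0.28 -1; 0.4 -0.18 -0.25 0 0 -0.35 -1; 0.48 -0.21 -0.25 0 0 -0.42 -1; 0.56 -0.25 -0.25 0 0 -0.49 -1; 0.64 -0.28 -0.25 0 0 -0.56 -1; 0.71 -0.31 -0.25 0 0 -0.63 -1; 0.75 -0.33 -0.25 0 0 -0.7 -1; 0.75 -0.33 -0.25 0 0 -0.7 -1"
}}

```text
clock: 1.2
eef_pos: [423.1, -418.1, 320.3]
tool_rot: [3.14, -0.003, 1.504]
force: [-0.5, 0.9, -0.3]
width: 85.5
gripper_force: 0.0
```

```bash
python3 - <<'E'
from h import *
need(490,-150,310,2.3);need(430.6,126.4,290,2.969)
E
```

```text
[0.906 0.163 0.034] turnz -0.507 | pos [ 423.1 -418.1  320.3] [ 3.140e+00 -3.000e-03  1.504e+00] q [ 0.91  0.49 -0.27  1.57  0.14  1.1   0.54]
[ 1.812 -0.096  0.101] turnz -0.933 | pos [ 423.1 -418.1  320.3] [ 3.140e+00 -3.000e-03  1.504e+00] q [ 0.91  0.49 -0.27  1.57  0.14  1.1   0.54]
```

{"name": "move_arm", "arguments": {
  "rows": "0.1 0.02 0 0 0 -0.07 -1; 0.2 0.04 0 0 0 -0.14 -1; 0.3 0.06 0 0 0 -0.21 -1; 0.4 0.08 0 0 0 -0.28 -1; 0.5 0.1 0 0 0 -0.35 -1; 0.6 0.11 0 0 0 -0.42 -1; 0.7 0.13 0 0 0 -0.49 -1; 0.8 0.13 0 0 0 -0.55 -1; 0.88 0.12 0 0 0 -0.62 -1; 0.94 0.1 0 0 0 -0.7 -1; 1 0.08 0 0 0 -0.77 -1; 1 0.08 0 0 0 -0.8 -1"
}}

```text
clock: 2.2
eef_pos: [465.6, -121.5, 320.5]
tool_rot: [3.141, -0.001, 2.757]
force: [0.1, 0.3, -0.2]
width: 85.4
gripper_force: 0.0
```

```bash
python3 - <<'E'
from h import *
need(430.6,126.4,290,2.969)
E
```

```text
[0.418 0.723 0.102] turnz -0.135 | pos [ 465.6 -121.5  320.5] [ 3.141e+00 -1.000e-03  2.757e+00] q [ 0.69  0.35 -0.66  1.86  0.25  1.02  1.11]
```

{"name": "move_arm", "arguments": {
  "rows": "0.07 0.12 0 0 0 -0.04 -1; 0.14 0.24 0 0 0 -0.08 -1; 0.21 0.36 0 0 0 -0.12 -1; 0.28 0.48 0.02 0 0 -0.135 -1; 0.35 0.6 0.05 0 0 -0.135 -1; 0.4 0.69 0.1 0 0 -0.135 -1; 0.418 0.723 0.1 0 0 -0.135 -1; 0.418 0.723 0.1 0 0 -0.135 -1; 0.418 0.723 0.1 0 0 -0.135 -1"
}}

```text
clock: 2.95
eef_pos: [433.3, 123.0, 290.2]
tool_rot: [-3.141, 0.0, 2.962]
force: [-0.3, 0.3, 0.0]
width: 85.3
gripper_force: 0.0
```

```bash
python3 - <<'E'
from h import *
need(430.6,126.4,217,2.969)
d=get_image("side");a=d["img"][130:310,150:350,::-1];cv2.imwrite("pics/s1.png",cv2.resize(a,None,fx=3,fy=3,interpolation=cv2.INTER_CUBIC))
E
```

```text
[0.011 0.009 0.244] turnz -0.004 | pos [433.3 123.  290.2] [-3.141  0.     2.962] q [ 0.23  0.36 -0.76  1.97  0.31  0.93  0.7 ]
```

View pics/s1.png

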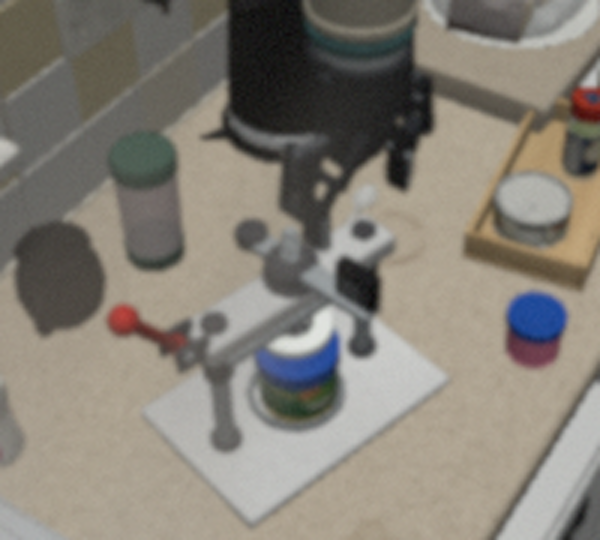

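The open fingers, at about (305,215) and (405,155) in this crop, straddle the black grip at (357,285). I'll descend and grip.

{"name": "move_arm", "arguments": {
  "rows": "0 0.005 0.08 0 0 0 -1; 0 0.005 0.16 0 0 0 -1; 0 0.005 0.22 0 0 0 -1; 0 0.005 0.24 0 0 0 -1; 0 0.005 0.24 0 0 0 -1; 0 0.005 0.24 0 0 0 1; 0 0.005 0.24 0 0 0 1; 0 0.005 0.24 0 0 0 1; 0 0.005 0.24 0 0 0 1; 0 0.005 0.24 0 0 0 1; 0 0.005 0.24 0 0 0 1; 0 0.005 0.24 0 0 0 1"
}}

```text
clock: 4.0
eef_pos: [433.7, 126.7, 218.9]
tool_rot: [3.14, 0.001, 2.965]
force: [-0.8, 3.7, 4.2]
width: 15.6
gripper_force: 58.8
```

```bash
python3 - <<'E'
from h import *
need(430.6,126.4,217,2.969);s=read_state();print(s["force"],s["torque"],s["width"],s["gripper_force"])
E
```

```text
[ 0.01  -0.003  0.006] turnz -0.002 | pos [433.7 126.7 218.9] [3.140e+00 1.000e-03 2.965e+00] q [ 0.16  0.46 -0.7   2.07  0.43  0.76  0.59]
[-0.75413574  3.67024147  4.15231876] [0.45663315 0.15596918 0.15191652] 15.644736238299588 58.79885494709015
```

{"name": "move_arm", "arguments": {
  "rows": "-0.001 0.024 0 0 0 0.064 1; -0.005 0.048 0 0 0 0.127 1; -0.011 0.071 0 0 0 0.191 1; -0.019 0.094 0 0 0 0.255 1; -0.029 0.115 0 0 0 0.318 1; -0.042 0.136 0 0 0 0.382 1; -0.042 0.136 0 0 0 0.382 1"
}}

```text
clock: 4.58
eef_pos: [453.4, 166.2, 218.9]
tool_rot: [3.139, -0.001, 2.363]
force: [-1.2, 4.6, 6.1]
width: 15.2
gripper_force: 59.8
```

```bash
cat >> h.py <<'E'
def st():
    s=read_state();p=s["eef_pos"];d=p[:2]-C;r=np.hypot(*d);phi=np.arctan2(d[1],d[0]);f=s["force"][:2];u=d/r
    print("t",s["clock"],"r %.1f phi %.3f yaw %.3f z %.1f"%(r,phi,s["tool_rot"][2],p[2]),"Frad %.1f Fccw %.1f Fz %.1f"%(f@u,f@[-u[1],u[0]],s["force"][2]),"T",np.round(s["torque"],2),"q",np.round(s["qpos"],2),"w",round(s["width"],1),round(s["gripper_force"],1))
E
python3 -c "from h import *;st()"
```

```text
t 4.5833 r 73.3 phi 2.341 yaw 2.363 z 218.9 Frad 4.2 Fccw -2.3 Fz 6.1 T [0.9  0.32 0.03] q [-0.04  0.47 -0.52  1.99  0.33  0.76  0.04] w 15.2 59.8
```

{"name": "move_arm", "arguments": {
  "rows": "-0.001 0.024 0 0 0 0.064 1; -0.005 0.048 0 0 0 0.127 1; -0.011 0.071 0 0 0 0.191 1; -0.019 0.094 0 0 0 0.255 1; -0.029 0.115 0 0 0 0.318 1; -0.042 0.136 0 0 0 0.382 1; -0.056 0.155 0 0 0 0.446 1; -0.073 0.172 0 0 0 0.509 1; -0.091 0.188 0 0 0 0.573 1; -0.11 0.202 0 0 0 0.637 1; -0.131 0.214 0 0 0 0.7 1; -0.153 0.224 0 0 0 0.764 1"
}}

```text
clock: 5.58
eef_pos: [534.3, 182.4, 219.0]
tool_rot: [3.14, -0.006, 1.163]
force: [3.1, 7.4, 1.3]
width: 15.2
gripper_force: 59.1
```

```bash
python3 -c "from h import *;st()"
```

```text
t 5.5833 r 75.1 phi 1.163 yaw 1.163 z 219.0 Frad 8.0 Fccw 0.1 Fz 1.3 T [ 1.06 -0.45  0.15] q [-0.27  0.54 -0.17  1.79  0.11  0.82 -0.89] w 15.2 59.1
```

{"name": "move_arm", "arguments": {
  "rows": "-0.001 0.024 0 0 0 0.064 1; -0.005 0.048 0 0 0 0.127 1; -0.011 0.071 0 0 0 0.191 1; -0.019 0.094 0 0 0 0.255 1; -0.029 0.115 0 0 0 0.318 1; -0.042 0.136 0 0 0 0.382 1; -0.056 0.155 0 0 0 0.446 1; -0.073 0.172 0 0 0 0.509 1; -0.091 0.188 0 0 0 0.573 1; -0.11 0.202 0 0 0 0.637 1; -0.131 0.214 0 0 0 0.7 1; -0.153 0.224 0 0 0 0.764 1"
}}

```text
clock: 6.58
eef_pos: [578.9, 112.3, 219.0]
tool_rot: [-3.138, -0.005, -0.039]
force: [6.4, 6.5, 0.1]
width: 15.1
gripper_force: 58.9
```

```bash
python3 -c "from h import *;st()"
```

```text
t 6.5833 r 74.4 phi -0.016 yaw -0.039 z 219.0 Frad 6.3 Fccw 6.6 Fz 0.1 T [ 0.77 -0.66 -0.37] q [-0.35  0.57  0.17  1.73 -0.13  0.84 -1.73] w 15.1 58.9
```

{"name": "move_arm", "arguments": {
  "rows": "-0.001 0.024 0 0 0 0.064 1; -0.005 0.048 0 0 0 0.127 1; -0.011 0.071 0 0 0 0.191 1; -0.019 0.094 0 0 0 0.255 1; -0.029 0.115 0 0 0 0.318 1; -0.042 0.136 0 0 0 0.382 1; -0.056 0.155 0 0 0 0.446 1; -0.073 0.172 0 0 0 0.509 1; -0.091 0.188 0 0 0 0.573 1; -0.11 0.202 0 0 0 0.637 1; -0.11 0.202 0 0 0 0.637 1"
}}

```text
clock: 7.5
eef_pos: [542.4, 51.7, 219.0]
tool_rot: [-3.137, -0.0, -1.042]
force: [5.1, 4.8, -0.0]
width: 15.2
gripper_force: 59.1
```

```bash
python3 -c "from h import *;st()"
```

```text
t 7.5 r 72.5 phi -1.021 yaw -1.042 z 219.0 Frad -1.4 Fccw 6.8 Fz -0.0 T [ 0.65 -0.68 -0.63] q [-0.45  0.55  0.46  1.86 -0.33  0.81 -2.43] w 15.2 59.1
```

{"name": "move_arm", "arguments": {
  "rows": "-0.001 0.024 0 0 0 0.064 1; -0.005 0.048 0 0 0 0.127 1; -0.011 0.071 0 0 0 0.191 1; -0.019 0.094 0 0 0 0.255 1; -0.019 0.094 0 0 0 0.255 1"
}}

```text
clock: 7.92
eef_pos: [515.0, 42.5, 219.0]
tool_rot: [-3.138, 0.002, -1.442]
force: [5.4, 4.2, 0.9]
width: 15.0
gripper_force: 59.2
```

```bash
python3 -c "from h import *;st()"
```

```text
t 7.9167 r 71.8 phi -1.424 yaw -1.442 z 219.0 Frad -3.4 Fccw 6.0 Fz 0.9 T [ 0.71 -0.6  -0.52] q [-0.53  0.53  0.59  1.93 -0.41  0.79 -2.73] w 15.0 59.2
```

{"name": "move_arm", "arguments": {
  "rows": "0 0 0 0 0 0 -1; 0 0 0 0 0 0 -1; 0 0 0 0 0 0 -1; 0 0 0 0 0 0 -1; 0 0 0 0 0 0 -1; 0 0 -0.1 0 0 0 -1; 0 0 -0.2 0 0 0 -1; 0 0 -0.22 0 0 -0.07 -1; 0 0 -0.22 0 0 -0.14 -1; 0 0 -0.22 0 0 -0.21 -1; 0 0 -0.22 0 0 -0.28 -1; 0 0 -0.22 0 0 -0.35 -1"
}}

```text
clock: 8.92
eef_pos: [513.7, 41.3, 284.3]
tool_rot: [3.141, 0.0, -0.882]
force: [-0.3, -0.0, -1.0]
width: 85.4
gripper_force: 0.0
```

{"name": "move_arm", "arguments": {
  "rows": "0 0 0 0 0 -0.075 -1; 0 0 0 0 0 -0.15 -1; 0 0 0 0 0 -0.225 -1; 0 0 0 0 0 -0.3 -1; 0 0 0 0 0 -0.375 -1; 0 0 0 0 0 -0.45 -1; 0 0 0 0 0 -0.525 -1; 0 0 0 0 0 -0.6 -1; 0 0 0 0 0 -0.675 -1; 0 0 0 0 0 -0.75 -1; 0 0 0 0 0 -0.825 -1; 0 0 0 0 0 -0.9 -1"
}}

```text
clock: 9.92
eef_pos: [513.7, 41.1, 284.2]
tool_rot: [3.142, 0.001, 0.532]
force: [0.2, -0.5, -0.4]
width: 85.4
gripper_force: 0.0
```

{"name": "move_arm", "arguments": {
  "rows": "0 0 0 0 0 -0.075 -1; 0 0 0 0 0 -0.15 -1; 0 0 0 0 0 -0.225 -1; 0 0 0 0 0 -0.3 -1; 0 0 0 0 0 -0.375 -1; 0 0 0 0 0 -0.45 -1; 0 0 0 0 0 -0.525 -1; 0 0 0 0 0 -0.6 -1; 0 0 0 0 0 -0.675 -1; 0 0 0 0 0 -0.75 -1; 0 0 0 0 0 -0.75 -1; 0 0 0 0 0 -0.75 -1"
}}

```text
clock: 10.92
eef_pos: [513.8, 41.1, 284.2]
tool_rot: [-3.141, -0.0, 1.701]
force: [0.3, -0.1, 0.4]
width: 85.4
gripper_force: 0.0
```

```bash
python3 - <<'E'
from h import *
st();need(*grip(-1.435,74),218,-1.435+np.pi)
T=get_image("top");S=get_image("side")
a=cv2.resize(T["img"][165:245,155:265,::-1],None,fx=5,fy=5,interpolation=cv2.INTER_CUBIC);b=cv2.resize(S["img"][185:285,180:310,::-1],None,fx=4,fy=4,interpolation=cv2.INTER_CUBIC)
c=np.zeros((800,550,3),np.uint8)[:,:];c=np.zeros((400,1070,3),np.uint8);c[:400,:550]=a;c[:400,550:]=b;cv2.imwrite("pics/c2.png",cv2.resize(c,(800,299)))
E
```

```text
t 10.9167 r 73.0 phi -1.443 yaw 1.701 z 284.2 Frad 0.1 Fccw 0.3 Fz 0.4 T [0.   0.03 0.03] q [-0.01  0.39 -0.18  1.83  0.09  0.92 -0.09] w 85.4 0.0
[-0.003  0.002  0.221] turnz -0.004 | pos [513.8  41.1 284.2] [-3.141 -0.     1.701] q [-0.01  0.39 -0.18  1.83  0.09  0.92 -0.09]
```

View pics/c2.png

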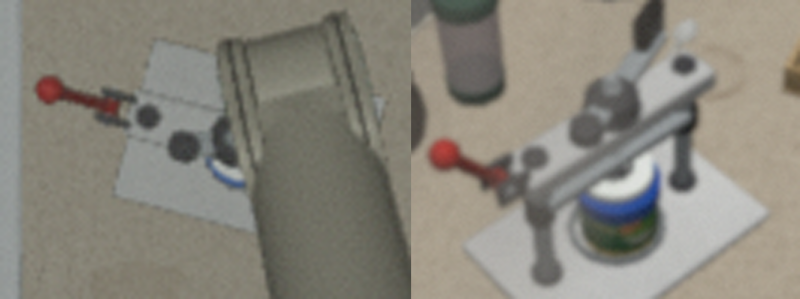

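The crank has turned about 4.4 rad. The grip now points right at (650,25) in the side half, and the lever is still up at (443,155). I'll regrip.

{"name": "move_arm", "arguments": {
  "rows": "0 0 0.08 0 0 0 -1; 0 0 0.16 0 0 0 -1; 0 0 0.21 0 0 0 -1; 0 0 0.218 0 0 0 -1; 0 0 0.218 0 0 0 -1; 0 0 0.218 0 0 0 1; 0 0 0.218 0 0 0 1; 0 0 0.218 0 0 0 1; 0 0 0.218 0 0 0 1; 0 0 0.218 0 0 0 1; 0 0 0.218 0 0 0 1; 0 0 0.218 0 0 0 1"
}}

```text
clock: 12.02
eef_pos: [514.9, 41.5, 219.5]
tool_rot: [3.139, -0.0, 1.703]
force: [0.5, 0.2, 3.2]
width: 15.0
gripper_force: 59.7
```

```bash
python3 -c "from h import *;st()"
```

```text
t 12.0167 r 72.7 phi -1.427 yaw 1.703 z 219.5 Frad -0.2 Fccw 0.5 Fz 3.2 T [-0.03 -0.2  -0.18] q [-0.02  0.48 -0.17  1.91  0.11  0.76 -0.12] w 15.0 59.7
```

{"name": "move_arm", "arguments": {
  "rows": "0.001 -0.024 0 0 0 0.064 1; 0.005 -0.048 0 0 0 0.127 1; 0.011 -0.071 0 0 0 0.191 1; 0.019 -0.094 0 0 0 0.255 1; 0.029 -0.115 0 0 0 0.318 1; 0.042 -0.136 0 0 0 0.382 1"
}}

```text
clock: 12.52
eef_pos: [471.9, 49.1, 219.5]
tool_rot: [3.141, -0.001, 1.1]
force: [-0.2, 2.8, 3.2]
width: 14.9
gripper_force: 59.7
```

```bash
python3 -c "from h import *;st()"
```

```text
t 12.5167 r 72.1 phi -2.040 yaw 1.100 z 219.5 Frad -2.4 Fccw -1.5 Fz 3.2 T [0.41 0.02 0.19] q [-0.16  0.42 -0.    2.02  0.    0.7  -0.63] w 14.9 59.7
```

{"name": "move_arm", "arguments": {
  "rows": "0.001 -0.024 0 0 0 0.064 1; 0.005 -0.048 0 0 0 0.127 1; 0.011 -0.071 0 0 0 0.191 1; 0.019 -0.094 0 0 0 0.255 1; 0.029 -0.115 0 0 0 0.318 1; 0.042 -0.136 0 0 0 0.382 1; 0.056 -0.155 0 0 0 0.446 1; 0.073 -0.172 0 0 0 0.509 1; 0.091 -0.188 0 0 0 0.573 1; 0.11 -0.202 0 0 0 0.637 1"
}}

```text
clock: 13.35
eef_pos: [432.1, 107.4, 219.5]
tool_rot: [-3.14, -0.0, 0.102]
force: [-1.3, 5.0, 4.8]
width: 15.3
gripper_force: 59.8
```

```bash
python3 - <<'E'
from h import *
st()
S=get_image("side")
cv2.imwrite("pics/s3.png",cv2.resize(S["img"][185:285,190:310,::-1],None,fx=5,fy=5,interpolation=cv2.INTER_CUBIC))
E
```

```text
t 13.35 r 72.7 phi -3.058 yaw 0.102 z 219.5 Frad 0.9 Fccw -5.1 Fz 4.8 T [0.78 0.13 0.53] q [-0.51  0.39  0.28  2.1  -0.17  0.67 -1.59] w 15.3 59.8
```

View pics/s3.png

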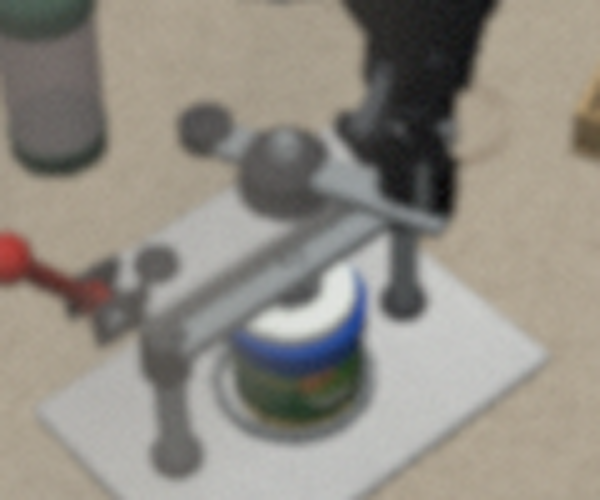

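```bash
cat >> h.py <<'E'
def edge(img):
    m=np.mean([img[:,c].astype(float) for c in range(246,253)],0);b=m[:,2]-(m[:,0]+m[:,1])/2
    seg=b[240:275];k=seg.argmax();h=seg[k]/2
    j=next(i for i in range(k,len(seg)) if seg[i]<h);return 240+j-1+(seg[j-1]-h)/(seg[j-1]-seg[j])
E
python3 - <<'E'
from h import *
i0=cv2.imread("pics/side0.png")[:,:,::-1]
S=get_image("side");print(edge(i0),[round(edge(get_image("side")["img"]),2) for _ in range(2)])
print(proj([[480,150,70],[480,150,62]],S))
E
```

```text
257.28169014084506 [np.float64(257.89), np.float64(257.98)]
[[248.40124195 260.53916284]
 [248.47875305 262.4033406 ]]
```

{"name": "move_arm", "arguments": {
  "rows": "0.001 -0.024 0 0 0 0.064 1; 0.005 -0.048 0 0 0 0.127 1; 0.011 -0.071 0 0 0 0.191 1; 0.019 -0.094 0 0 0 0.255 1; 0.029 -0.115 0 0 0 0.318 1; 0.042 -0.136 0 0 0 0.382 1; 0.056 -0.155 0 0 0 0.446 1; 0.073 -0.172 0 0 0 0.509 1; 0.073 -0.172 0 0 0 0.509 1"
}}

```text
clock: 14.3
eef_pos: [448.8, 162.5, 219.5]
tool_rot: [-3.14, 0.003, -0.696]
force: [-3.2, 6.3, 9.2]
width: 15.1
gripper_force: 60.7
```

```bash
python3 - <<'E'
from h import *
st();print([round(edge(get_image("side")["img"]),2) for _ in range(4)])
E
```

```text
t 14.3 r 74.2 phi 2.421 yaw -0.696 z 219.5 Frad 6.6 Fccw -2.6 Fz 9.2 T [1.16 0.68 0.22] q [-0.76  0.46  0.5   2.02 -0.33  0.73 -2.32] w 15.1 60.7
[np.float64(258.22), np.float64(258.26), np.float64(258.25), np.float64(258.25)]
```

```bash
cat >> h.py <<'E'
def shift(i0,i1,lo=248,hi=264):
    from scipy.ndimage import shift as sh
    o=[]
    for c in range(238,262,4):
        f=lambda i:(lambda m:m[:,2]-(m[:,0]+m[:,1])/2)(i[:,c:c+4].astype(float).mean(1))
        a,b=f(i0),f(i1);ds=np.arange(-1,4,.05)
        e=[np.sum((sh(a,d,order=3)-b)[lo:hi]**2) for d in ds];o.append(round(ds[int(np.argmin(e))],2))
    return o
E
python3 - <<'E'
from h import *
i0=cv2.imread("pics/side0.png")[:,:,::-1];i1=get_image("side")["img"]
cv2.imwrite("pics/raw1.png",i1[:,:,::-1]);print(shift(i0,i1),shift(i0,i1,252,262))
f=lambda i:(lambda m:np.round(m[:,2]-(m[:,0]+m[:,1])/2))(i[:,244:254].astype(float).mean(1))[240:268]
print(f(i0));print(f(i1))
E
```

```text
[np.float64(2.75), np.float64(2.75), np.float64(2.95), np.float64(2.2), np.float64(2.45), np.float64(-0.3)] [np.float64(-0.8), np.float64(-0.2), np.float64(3.75), np.float64(0.1), np.float64(-0.05), np.float64(0.1)]
[ -1.  -3.  -4.  -4.  -4.  -4.  -4.  -1.  11.  40.  67.  76.  79.  82.
  81.  74.  59.  42.  32.  18.  -3. -20. -22. -17. -12.  -9.  -8.  -9.]
[  2.   3.   2.   1.   1.  -1.  -2.  -4.  -4.  -4.  -4.  -3.  -2.  11.
  40.  62.  60.  43.  32.  19.  -2. -19. -23. -18. -12.  -9.  -7.  -9.]
```

```bash
python3 - <<'E'
from h import *
S=get_image("side");i1=S["img"]
d=np.array([72,715])-C;d/=np.linalg.norm(d)
for n,r,z in[("rim",40.5,86),("rim",40.5,78),("pad",36,86),("pad",36,78),("tin top",37.5,74),("tin",37.5,60),("cap skirt",40.5,70),("skirt",40.5,62),("tin bot",37.5,16),("pad@c5.3",36,99)]:
    print(n,z,np.round(proj([[*(C+r*d),z]],S)[0],1))
i0=cv2.imread("pics/side0.png")[:,:,::-1]
for i in(i0,i1):print([tuple(int(v) for v in i[r,246:252].mean(0)) for r in range(232,272)])
E
```

```text
rim 86 [248.7 255.7]
rim 78 [248.8 257.6]
pad 86 [248.7 254.4]
pad 78 [248.8 256.3]
tin top 74 [248.8 257.7]
tin 60 [248.9 261. ]
cap skirt 70 [248.9 259.5]
skirt 62 [249.  261.4]
tin bot 16 [249.3 270.9]
pad@c5.3 99 [248.6 251.3]
[(113, 112, 111), (111, 112, 109), (112, 113, 111), (111, 113, 112), (107, 109, 108), (101, 102, 102), (92, 92, 92), (89, 89, 89), (100, 100, 99), (136, 138, 134), (181, 184, 179), (209, 212, 206), (216, 219, 214), (215, 219, 213), (204, 208, 203), (176, 179, 174), (133, 136, 141), (94, 104, 135), (67, 87, 144), (55, 81, 145), (55, 81, 146), (53, 80, 148), (53, 83, 150), (53, 80, 143), (50, 71, 123), (47, 61, 98), (44, 55, 83), (50, 59, 77), (62, 66, 66), (75, 73, 57), (78, 76, 56), (69, 72, 53), (55, 68, 50), (47, 64, 48), (43, 61, 44), (40, 57, 40), (52, 63, 42), (76, 77, 56), (96, 94, 80), (104, 105, 99)]
[(79, 78, 76), (77, 77, 75), (81, 81, 79), (92, 94, 93), (107, 109, 109), (118, 121, 122), (127, 130, 131), (133, 137, 137), (133, 137, 138), (125, 129, 129), (112, 116, 115), (97, 98, 98), (87, 87, 87), (95, 96, 95), (131, 132, 130), (178, 181, 177), (209, 213, 206), (218, 221, 216), (218, 221, 215), (207, 210, 204), (179, 180, 176), (136, 138, 143), (95, 105, 134), (67, 86, 138), (51, 71, 122), (44, 58, 97), (45, 55, 85), (49, 58, 76), (63, 66, 67), (75, 73, 58), (78, 76, 56), (68, 73, 53), (56, 70, 51), (47, 64, 47), (43, 61, 45), (39, 57, 40), (54, 64, 44), (78, 78, 56), (95, 94, 80), (104, 105, 99)]
```

The rim of the cap has not moved and the pad has just reached it, so the crank reads about 9.8 and started near 3. About 3 rad remain. I'll regrasp here to have the wrist range for it.

{"name": "move_arm", "arguments": {
  "rows": "0 0 0 0 0 0 -1; 0 0 0 0 0 0 -1; 0 0 0 0 0 0 -1; 0 0 0 0 0 0 -1; 0 0 0 0 0 0 -1; 0 0 -0.1 0 0 0 -1; 0 0 -0.2 0 0 0 -1; 0 0 -0.22 0 0 -0.07 -1; 0 0 -0.22 0 0 -0.14 -1; 0 0 -0.22 0 0 -0.21 -1; 0 0 -0.22 0 0 -0.28 -1; 0 0 -0.22 0 0 -0.35 -1"
}}

```text
clock: 15.6
eef_pos: [448.9, 158.6, 285.0]
tool_rot: [3.141, -0.0, -0.141]
force: [-0.3, -1.2, -0.3]
width: 85.4
gripper_force: 0.0
```

{"name": "move_arm", "arguments": {
  "rows": "0 0 0 0 0 -0.075 -1; 0 0 0 0 0 -0.15 -1; 0 0 0 0 0 -0.225 -1; 0 0 0 0 0 -0.3 -1; 0 0 0 0 0 -0.375 -1; 0 0 0 0 0 -0.45 -1; 0 0 0 0 0 -0.525 -1; 0 0 0 0 0 -0.6 -1; 0 0 0 0 0 -0.675 -1; 0 0 0 0 0 -0.75 -1; 0 0 0 0 0 -0.825 -1; 0 0 0 0 0 -0.9 -1"
}}

```text
clock: 16.6
eef_pos: [449.0, 158.5, 284.8]
tool_rot: [-3.141, 0.0, 1.273]
force: [0.6, 0.6, -0.1]
width: 85.3
gripper_force: 0.0
```

{"name": "move_arm", "arguments": {
  "rows": "0 0 0 0 0 -0.075 -1; 0 0 0 0 0 -0.15 -1; 0 0 0 0 0 -0.225 -1; 0 0 0 0 0 -0.3 -1; 0 0 0 0 0 -0.375 -1; 0 0 0 0 0 -0.45 -1; 0 0 0 0 0 -0.525 -1; 0 0 0 0 0 -0.6 -1; 0 0 0 0 0 -0.675 -1; 0 0 0 0 0 -0.75 -1; 0 0 0 0 0 -0.75 -1; 0 0 0 0 0 -0.75 -1"
}}

```text
clock: 17.6
eef_pos: [449.0, 158.4, 284.8]
tool_rot: [-3.141, -0.0, 2.442]
force: [0.5, -0.0, -0.7]
width: 85.3
gripper_force: 0.0
```

```bash
python3 - <<'E'
from h import *
st();need(*grip(2.435,74),219,2.435)
i=get_image("side")["img"];cv2.imwrite("pics/raw2.png",i[:,:,::-1])
print([tuple(int(v) for v in i[r,246:252].mean(0)) for r in range(250,262)])
E
```

```text
t 17.6 r 71.4 phi 2.461 yaw 2.442 z 284.8 Frad -0.4 Fccw -0.3 Fz -0.7 T [ 0.04 -0.04  0.07] q [-0.24  0.34 -0.21  1.93  0.09  0.88  0.37] w 85.3 0.0
[0.009 0.006 0.219] turnz 0.004 | pos [449.  158.4 284.8] [-3.141 -0.     2.442] q [-0.24  0.34 -0.21  1.93  0.09  0.88  0.37]
[(220, 222, 218), (210, 213, 208), (180, 183, 179), (135, 139, 143), (97, 107, 137), (69, 88, 140), (52, 72, 124), (47, 60, 99), (46, 56, 85), (49, 59, 77), (63, 66, 67), (76, 75, 59)]
```

{"name": "move_arm", "arguments": {
  "rows": "0.009 0.006 0.08 0 0 0 -1; 0.009 0.006 0.16 0 0 0 -1; 0.009 0.006 0.21 0 0 0 -1; 0.009 0.006 0.218 0 0 0 -1; 0.009 0.006 0.218 0 0 0 -1; 0.009 0.006 0.218 0 0 0 1; 0.009 0.006 0.218 0 0 0 1; 0.009 0.006 0.218 0 0 0 1; 0.009 0.006 0.218 0 0 0 1; 0.009 0.006 0.218 0 0 0 1; 0.009 0.006 0.218 0 0 0 1; 0.009 0.006 0.218 0 0 0 1"
}}

```text
clock: 18.65
eef_pos: [448.5, 162.3, 220.1]
tool_rot: [3.14, 0.001, 2.446]
force: [-1.7, 0.3, 4.0]
width: 14.9
gripper_force: 59.2
```

```bash
python3 -c "from h import *;st()"
```

```text
t 18.65 r 74.3 phi 2.425 yaw 2.446 z 220.1 Frad 1.5 Fccw 0.9 Fz 4.0 T [-0.    0.11  0.09] q [-0.26  0.42 -0.2   2.01  0.12  0.71  0.34] w 14.9 59.2
```

{"name": "move_arm", "arguments": {
  "rows": "-0.001 0.024 0 0 0 0.064 1; -0.005 0.048 0 0 0 0.127 1; -0.011 0.071 0 0 0 0.191 1; -0.019 0.094 0 0 0 0.255 1; -0.029 0.115 0 0 0 0.318 1; -0.042 0.136 0 0 0 0.382 1; -0.056 0.155 0 0 0 0.446 1; -0.073 0.172 0 0 0 0.509 1; -0.091 0.188 0 0 0 0.573 1; -0.11 0.202 0 0 0 0.637 1; -0.131 0.214 0 0 0 0.7 1; -0.153 0.224 0 0 0 0.764 1"
}}

```text
clock: 19.65
eef_pos: [528.8, 185.6, 220.2]
tool_rot: [3.138, -0.003, 1.244]
force: [5.5, 2.2, 0.5]
width: 15.2
gripper_force: 59.0
```

```bash
python3 - <<'E'
from h import *
st()
i=get_image("side")["img"];cv2.imwrite("pics/raw3.png",i[:,:,::-1])
print([tuple(int(v) for v in i[r,246:252].mean(0)) for r in range(250,262)])
E
```

```text
t 19.65 r 76.1 phi 1.246 yaw 1.244 z 220.2 Frad 3.8 Fccw -4.5 Fz 0.5 T [ 0.21 -0.65  0.59] q [-0.48  0.53  0.15  1.81 -0.1   0.81 -0.62] w 15.2 59.0
[(223, 226, 221), (223, 225, 221), (215, 218, 212), (184, 187, 183), (138, 142, 147), (98, 109, 141), (67, 88, 143), (51, 74, 127), (46, 62, 101), (48, 58, 86), (59, 64, 80), (74, 71, 69)]
```

The cap is sliding, about 4 mm so far. I'll continue.

{"name": "move_arm", "arguments": {
  "rows": "-0.001 0.024 0 0 0 0.064 1; -0.005 0.048 0 0 0 0.127 1; -0.011 0.071 0 0 0 0.191 1; -0.019 0.094 0 0 0 0.255 1; -0.029 0.115 0 0 0 0.318 1; -0.042 0.136 0 0 0 0.382 1; -0.056 0.155 0 0 0 0.446 1; -0.073 0.172 0 0 0 0.509 1; -0.091 0.188 0 0 0 0.573 1"
}}

```text
clock: 20.45
eef_pos: [575.4, 140.7, 220.2]
tool_rot: [3.139, -0.009, 0.343]
force: [9.4, 1.1, -4.8]
width: 15.0
gripper_force: 58.7
```

```bash
cat >> h.py <<'E'
def chk():
    a=cv2.imread("pics/raw1.png")[:,:,::-1];b=np.mean([get_image("side")["img"].astype(float) for _ in range(2)],0)
    print("cap",shift(a,b,254,263),"pad",shift(a,b,248,255))
E
python3 - <<'E'
from h import *
st();chk()
b=cv2.imread("pics/raw3.png")[:,:,::-1];a=cv2.imread("pics/raw1.png")[:,:,::-1];print(shift(a,b,254,263),shift(a,b,248,255))
E
```

```text
t 20.45 r 76.0 phi 0.367 yaw 0.343 z 220.2 Frad 9.2 Fccw -2.4 Fz -4.8 T [ 0.05 -1.38  0.47] q [-0.54  0.6   0.4   1.73 -0.29  0.86 -1.24] w 15.0 58.7
cap [np.float64(1.7), np.float64(1.65), np.float64(1.6), np.float64(1.55), np.float64(1.7), np.float64(1.8)] pad [np.float64(1.55), np.float64(1.6), np.float64(1.4), np.float64(1.6), np.float64(1.45), np.float64(1.5)]
[np.float64(0.8), np.float64(0.9), np.float64(0.9), np.float64(0.9), np.float64(0.85), np.float64(1.0)] [np.float64(0.7), np.float64(0.85), np.float64(1.0), np.float64(0.85), np.float64(0.75), np.float64(0.85)]
```

{"name": "move_arm", "arguments": {
  "rows": "-0.001 0.024 0 0 0 0.064 1; -0.005 0.048 0 0 0 0.127 1; -0.011 0.071 0 0 0 0.191 1; -0.019 0.094 0 0 0 0.255 1; -0.019 0.094 0 0 0 0.255 1"
}}

```text
clock: 20.97
eef_pos: [579.8, 110.7, 220.2]
tool_rot: [3.141, -0.01, -0.062]
force: [11.1, 0.3, -4.1]
width: 15.1
gripper_force: 59.3
```

```bash
python3 -c "from h import *;st();chk()"
```

```text
t 20.9667 r 75.4 phi -0.037 yaw -0.062 z 220.2 Frad 11.0 Fccw 0.7 Fz -4.1 T [ 0.03 -1.67 -0.03] q [-0.56  0.62  0.52  1.74 -0.38  0.88 -1.51] w 15.1 59.3
cap [np.float64(1.8), np.float64(1.85), np.float64(1.8), np.float64(1.85), np.float64(1.85), np.float64(1.95)] pad [np.float64(1.8), np.float64(1.85), np.float64(1.7), np.float64(1.8), np.float64(1.75), np.float64(1.75)]
```

{"name": "move_arm", "arguments": {
  "rows": "-0.001 0.024 0 0 0 0.064 1; -0.005 0.048 0 0 0 0.127 1; -0.011 0.071 0 0 0 0.191 1; -0.011 0.071 0 0 0 0.191 1; -0.011 0.071 0 0 0 0.191 1"
}}

```text
clock: 21.48
eef_pos: [575.4, 89.3, 220.2]
tool_rot: [-3.14, -0.01, -0.357]
force: [11.3, -2.5, -5.4]
width: 15.5
gripper_force: 59.2
```

```bash
python3 -c "from h import *;st();chk()"
```

```text
t 21.4833 r 74.9 phi -0.329 yaw -0.357 z 220.2 Frad 11.5 Fccw 1.3 Fz -5.4 T [-0.46 -1.76  0.02] q [-0.58  0.62  0.6   1.76 -0.44  0.88 -1.72] w 15.5 59.2
cap [np.float64(1.85), np.float64(1.95), np.float64(1.9), np.float64(1.85), np.float64(1.8), np.float64(2.0)] pad [np.float64(1.8), np.float64(1.9), np.float64(1.65), np.float64(1.8), np.float64(1.75), np.float64(1.8)]
```

{"name": "move_arm", "arguments": {
  "rows": "-0.001 0.024 0 0 0 0.064 1; -0.003 0.036 0 0 0 0.095 1; -0.003 0.036 0 0 0 0.095 1; -0.003 0.036 0 0 0 0.095 1"
}}

```text
clock: 21.92
eef_pos: [570.8, 79.2, 220.2]
tool_rot: [-3.139, -0.01, -0.506]
force: [11.3, -3.3, -4.3]
width: 15.2
gripper_force: 59.2
```

```bash
python3 -c "from h import *;st();chk()"
```

```text
t 21.9167 r 74.6 phi -0.477 yaw -0.506 z 220.2 Frad 11.6 Fccw 2.2 Fz -4.3 T [-0.57 -1.79 -0.04] q [-0.59  0.63  0.64  1.78 -0.47  0.89 -1.82] w 15.2 59.2
cap [np.float64(1.85), np.float64(1.95), np.float64(1.9), np.float64(1.9), np.float64(1.85), np.float64(1.95)] pad [np.float64(1.85), np.float64(1.9), np.float64(1.65), np.float64(1.95), np.float64(1.8), np.float64(1.9)]
```

The cap has stayed put over the last 0.45 rad, so it is home and loaded. I'll release, rise, close the fingers and turn towards the lever.

{"name": "move_arm", "arguments": {
  "rows": "0 0 0 0 0 0 -1; 0 0 0 0 0 0 -1; 0 0 0 0 0 0 -1; 0 0 0 0 0 0 -1; 0 0 0 0 0 0 -1; 0 0 -0.1 0 0 0 -1; 0 0 -0.2 0 0 0 -1; 0 0 -0.27 0 0 -0.05 1; 0 0 -0.27 0 0 -0.1 1; 0 0 -0.27 0 0 -0.15 1; 0 0 -0.27 0 0 -0.15 1; 0 0 -0.27 0 0 -0.15 1"
}}

```text
clock: 23.02
eef_pos: [565.9, 80.7, 300.5]
tool_rot: [-3.141, 0.0, -0.271]
force: [0.3, 0.0, -0.3]
width: 25.6
gripper_force: 0.0
```

```bash
python3 - <<'E'
from h import *
st();chk();need(549.5,275.4,300,-.271)
E
```

```text
t 23.0167 r 69.6 phi -0.491 yaw -0.271 z 300.5 Frad 0.3 Fccw 0.2 Fz -0.3 T [0.01 0.04 0.  ] q [-0.59  0.52  0.63  1.68 -0.35  1.05 -1.69] w 25.6 0.0
cap [np.float64(1.8), np.float64(1.95), np.float64(1.9), np.float64(1.9), np.float64(1.85), np.float64(1.95)] pad [np.float64(1.75), np.float64(1.9), np.float64(1.75), np.float64(1.9), np.float64(1.8), np.float64(1.95)]
[-0.226 -0.611  0.001] turnz 0.0 | pos [565.9  80.7 300.2] [ 3.141e+00  1.000e-03 -2.710e-01] q [-0.59  0.52  0.64  1.68 -0.35  1.05 -1.69]
```

{"name": "move_arm", "arguments": {
  "rows": "-0.04 -0.11 0 0 0 0 1; -0.08 -0.22 0 0 0 0 1; -0.12 -0.33 0 0 0 0 1; -0.16 -0.44 0 0 0 0 1; -0.2 -0.55 0 0 0 0 1; -0.226 -0.61 0 0 0 0 1; -0.226 -0.61 0 0 0 0 1; -0.226 -0.61 0 0 0 0 1; -0.226 -0.61 0 0 0 0 1"
}}

```text
clock: 23.87
eef_pos: [549.6, 273.9, 300.3]
tool_rot: [3.14, -0.0, -0.271]
force: [-0.4, -0.8, -0.1]
width: 0.0
gripper_force: 0.0
```

```bash
python3 - <<'E'
from h import *
st()
for a in(.93,.75,.6,.45,.3,.15,0):
    L=122+78*np.cos(a);z=176+78*np.sin(a)+27;need(504.5+.2677*L,113.5+.9635*L,z,-.271)
S=get_image("side");cv2.imwrite("pics/s4.png",cv2.resize(S["img"][150:290,150:310,::-1],None,fx=4,fy=4,interpolation=cv2.INTER_CUBIC))
E
```

```text
t 23.8667 r 166.6 phi 1.297 yaw -0.271 z 300.3 Frad -0.9 Fccw 0.1 Fz -0.1 T [-0.02  0.   -0.02] q [-0.88  0.59  0.63  1.56 -0.37  1.11 -2.01] w 0.0 0.0
[-0.002 -0.007  0.116] turnz 0.0 | pos [549.6 273.9 300.3] [ 3.14  -0.    -0.271] q [-0.88  0.59  0.63  1.56 -0.37  1.11 -2.01]
[-0.002 -0.041  0.147] turnz 0.0 | pos [549.6 273.9 300.3] [ 3.14  -0.    -0.271] q [-0.88  0.59  0.63  1.56 -0.37  1.11 -2.01]
[-0.002 -0.066  0.177] turnz 0.0 | pos [549.6 273.9 300.3] [ 3.14  -0.    -0.271] q [-0.88  0.59  0.63  1.56 -0.37  1.11 -2.01]
[-0.002 -0.085  0.211] turnz 0.0 | pos [549.6 273.9 300.3] [ 3.14  -0.    -0.271] q [-0.88  0.59  0.63  1.56 -0.37  1.11 -2.01]
[-0.002 -0.1    0.247] turnz 0.0 | pos [549.6 273.9 300.3] [ 3.14  -0.    -0.271] q [-0.88  0.59  0.63  1.56 -0.37  1.11 -2.01]
[-0.002 -0.108  0.285] turnz 0.0 | pos [549.6 273.9 300.3] [ 3.14  -0.    -0.271] q [-0.88  0.59  0.63  1.56 -0.37  1.11 -2.01]
[-0.002 -0.111  0.324] turnz 0.0 | pos [549.6 273.9 300.3] [ 3.14  -0.    -0.271] q [-0.88  0.59  0.63  1.56 -0.37  1.11 -2.01]
```

View pics/s4.png

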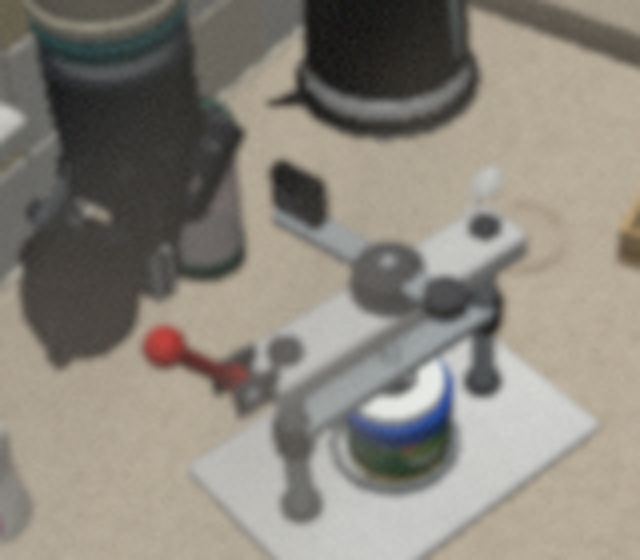

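The shut fingertips at (160,285) sit right above the red ball at (165,345), and the cap is seated. I'll push the lever down along its arc.

{"name": "move_arm", "arguments": {
  "rows": "-0.002 -0.01 0.08 0 0 0 1; -0.002 -0.015 0.116 0 0 0 1; -0.002 -0.041 0.15 0 0 0 1; -0.002 -0.066 0.18 0 0 0 1; -0.002 -0.085 0.215 0 0 0 1; -0.002 -0.1 0.25 0 0 0 1; -0.002 -0.108 0.285 0 0 0 1; -0.002 -0.111 0.315 0 0 0 1; -0.002 -0.111 0.33 0 0 0 1; -0.002 -0.111 0.33 0 0 0 1; -0.002 -0.111 0.33 0 0 0 1"
}}

```text
clock: 24.83
eef_pos: [557.7, 307.0, 202.5]
tool_rot: [-3.141, 0.001, -0.27]
force: [-2.0, 2.7, 9.2]
width: 0.0
gripper_force: 4.9
```

```bash
python3 -c "from h import *;st()"
```

```text
t 24.8333 r 200.7 phi 1.303 yaw -0.270 z 202.5 Frad 2.1 Fccw 2.6 Fz 9.2 T [ 0.44  0.46 -0.06] q [-0.87  0.72  0.57  1.61 -0.45  0.94 -1.99] w 0.0 4.9
```

{"name": "move_arm", "arguments": {
  "rows": "0 0 0.005 0 0 0 1; 0 0 0.005 0 0 0 1; 0 0 0.005 0 0 0 1; 0 0 -0.1 0 0 0 1; 0 0 -0.2 0 0 0 1; 0 0 -0.35 0 0 0 1; 0 0 -0.35 0 0 0 1; 0 0 -0.35 0 0 0 1; 0 0 -0.35 0 0 0 1"
}}

```text
clock: 25.58
eef_pos: [557.1, 306.3, 305.6]
tool_rot: [3.14, 0.001, -0.27]
force: [0.1, 0.2, -0.8]
width: -0.4
gripper_force: 0.0
```

```bash
python3 - <<'E'
from h import *
st();chk()
S=get_image("side");cv2.imwrite("pics/s5.png",cv2.resize(S["img"][150:290,150:310,::-1],None,fx=4,fy=4,interpolation=cv2.INTER_CUBIC))
print("flat ball px",proj([[558,306.2,176]],S)[0],"crop",(proj([[558,306.2,176]],S)[0]-[150,150])*4)
E
```

```text
t 25.5833 r 199.8 phi 1.305 yaw -0.270 z 305.6 Frad 0.3 Fccw -0.0 Fz -0.8 T [ 0.02 -0.03 -0.03] q [-0.9   0.62  0.62  1.49 -0.38  1.15 -2.05] w -0.4 0.0
cap [np.float64(1.8), np.float64(1.95), np.float64(1.9), np.float64(1.9), np.float64(1.85), np.float64(2.05)] pad [np.float64(1.7), np.float64(1.9), np.float64(1.8), np.float64(1.95), np.float64(1.75), np.float64(1.85)]
flat ball px [183.28079263 261.71213466] crop [133.12317053 446.84853865]
```

View pics/s5.png

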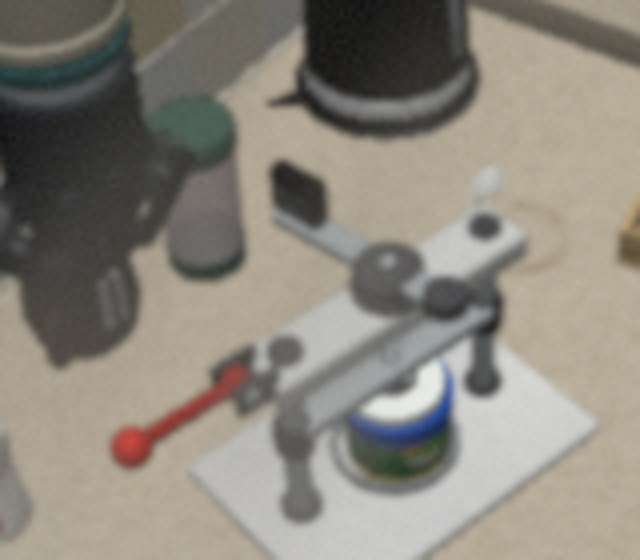

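The ball at (131,446) matches the projected flat position (133,447). The cap is home and the arm is clear of everything.

```bash
python3 -c "from cell import *;print(finish_job())"
```

```text
the job is handed in; nothing more can be done
None
```

I cranked the cap fully home with the press still bearing on it, pushed the red lever down flat, and handed the job in with the arm clear. The pad force was not measured: I judged it from about 0.45 rad of extra turn after the cap stopped moving, and the hand-in returned no verdict.

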